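Slide the spray-check glass under the stage clips

TASK

Take the framed spray-check glass by its fin, lay it flat on the open end of the inspection stage with its bevelled nose towards the two sprung clips, and slide it gently along the deck so that its nose lifts both clips and it goes fully home against the stop, where both clips snap down onto the glass. The clip bridge is clamped somewhere else each time, so feel for the stop; the glass cracks if it is forced against it or pressed hard onto the deck. Let go at the end.

Things in the scene. Friction and masses are not known exactly. Their poses are not given: they have to be found in the camera images.
- glass_plate: Spray-check glass: aluminium frame 90 x 70 x 8 mm (x, y, z) round a sunk pane, 0.16 kg. Origin: centre of the underside; x towards the bevelled nose, z up. Pane: x -15 to +30, y -29 to +29, surface 3 mm above the underside. The glass cracks if it is pressed in the channel (on deck, guides, clips, stop together) with over 35 N, or knocked on the stage with over 80 N.
- plate_nose (a point): Middle of the lower leading edge (plate x = +45 mm, underside); axes as the plate. From here the nose's top is a ramp, 1.5 mm high at the edge and 8 mm high at plate x = +33, then an 8 mm high rim back to x = +30, where the sunk pane begins.
- plate_fin (a point): Middle of the upright grip fin at the plate's rear (plate x = -30 mm, 25 mm above the underside); axes as the plate. The fin is 24 mm long (plate x -42 to -18), 12 mm thick in y and reaches from 8 to 40 mm above the underside.
- stage: Inspection stage, fixed: grey deck, x -94 to +122 mm, 110 mm wide, top 14 mm above the bench. Origin on its centre line at bench height; x along the channel from the open end to the stop, z up. Two guides 6 mm high at x +12 to +64, inner faces at y = -36.5 and +36.5; from x -16 to +12 they flare 8 mm wider a side; before that the deck is bare.
- stage_stop (a point): Fixed mark on the deck centre line at stage x = +70 mm, deck height, axes as the stage. The stop face of the dark clip bridge stands here give or take 20 mm along x: its setting differs each time and is NOT measured by this point. The stop is rigid (push force rises steeply), 10 mm high; bridge and clips reach at most 25 mm above the deck (its screw knob).
- clip_left (a joint): Lift (rad) of the sprung clip at stage y = +20 mm: 0 at rest, about 0.14 on the plate's rim, about 0.02 when it has snapped down onto the glass. The round toe (3 mm radius) is 19.5 mm before the stop face and 2 mm above the deck at rest. It snaps down when the plate is 1 to 2 mm short of the stop. Pushing the nose under both clips takes about 3 to 8 N.
- clip_right (a joint): The same for the clip at stage y = -20 mm.

How it is judged:
By the outcome, as a careful person would: the job done as asked, in the order asked, and still so for the second after the job is handed in, with the robot touching nothing.
It also fails if it takes over 61 s, if anything falls off the work surface, if the arm or the gripper's body presses on something with over 40 N, if the wrist force passes 120 N, or if a joint passes its speed limit or range.

ROBOT

A 6-joint arm with a two-finger parallel gripper is mounted at the origin on a cart in front of the work surface, level with it; the furniture and walls round the work are solid. World frame = base frame: x ahead of the robot, y to its left, z up, the work surface at z = 0. Lengths are in m, angles in degrees, forces in N, time in s.
With the tool pointing down it reaches from about 0.3 to 0.75 m from the base axis. Payload 8.5 kg.
Tool frame: the origin (TCP) lies on the centre line of the jaws, within the pads' length; the fingertips stand 17 mm ahead of it and the grasp point (between the pads) lies 2 mm behind it (env.tip_extent is the distance from the TCP to the fingertips, in m); z points along the fingers, y is the direction in which the jaws open and shut (so a half turn about z gives the same grasp; the last joint's range is limited). The gripper opens to 85 mm and grips with 20 to 120 N. Pads are 22 mm wide; open, the fingers measure 114 mm over their backs; the gripper's body (76 mm by 85 mm) begins 54 mm behind the grasp point. The pads swing forward as they close: fully open they stand 13 mm farther back than shut.
Start: joints at [54.414, 21.807, 74.336, -0, 83.858, -12.336], TCP at [0.217, 0.505, 0.225] pointing down, gripper open.
Joint ranges: [-178.18, 178.18], [-50.72, 133.34], [12.68, 142.11], [-81.47, 261.47], [9.98, 163.14], [-165.26, 165.26]. Speed limits (degrees/s): [136.94, 136.94, 180, 180, 180, 180].

INTERFACE

Orientations are given as a 3x3 rotation matrix whose columns are the frame's x, y, z axes.
In Python, from rig import telemetry, get_image, camera_params, close_job, env gives the robot as it stands.
- The arm moves only by the tool apply_moves, never from a script. Its argument "motion" is a list of rows, each an object of numbers: "tx", "ty", "tz": the shift along the tool's x, y, z in cm; "turn": the turn about the tool's z in degrees; "jaw": the gripper's target within -1 to 1 (fully open at 1, half-way at 0, shut at -1). In form: [{"tx": .., "ty": .., "tz": .., "turn": .., "jaw": ..}, ...]. A call has 1 to 5 rows; each row is the pose to reach, as a shift and turn from the pose measured when the call began, along the tool's axes at that moment; what a row does not reach only later rows make up. A row lasts 1/12 s, in which the tool goes at most 41.7 mm and 7.16 degrees, less where a joint would pass 70% of its speed; a pose out of reach is approached as far as the arm can. A call with a gripper value outside its range is refused whole. The fingers move at their own pace and stop on an object; "squeeze" is the grip in N (left out, the last holds). Time passes only in rows, so rows that repeat a pose let the fingers close. It gives the time, the measured TCP pose, the force and the opening at its end, in the units of the state.
- telemetry.observe(): the state, without advancing time (a new reading comes with each control period).
- get_image(name): name is "side" or "top" or "wrist"; returns (picture, depth): 384x512x3 uint8, red, green, blue; 384x512 float32, m along the optical axis (not along the pixel's ray), 0 where there is no reading.
- camera_params(name): a dict with "fx", "fy", "cx", "cy" (pixels), "rvec" (rotation vector, rad) and "tvec" (3), from world to camera coordinates, as OpenCV has them. Camera axes: x right, y down, z forward; pixel columns grow to the right and rows downward; lengths in m; the calibration is good to about 2 mm. A picture is of the moment at which its call begins: read the wrist's pose just before it. camera_params takes no time and is no camera call; for the wrist camera it gives the pose at the moment of the call.
- close_job(): hands the job in, once; it reports no verdict.
The state is a dict: "time_s": time; "q": joint angles; "qvel": joint speeds; "joint_efforts": joint torques, N m; "position": TCP position; "tool_rot": TCP orientation; "ft_force": force on the tool from outside, world axes, zero at the start; "wrist_torque": the same for the moment, N m; "grip_width": finger opening in m.
Only numpy, scipy, OpenCV 4.12 (cv2) and the standard library are available. Lean on these libraries where they do the work, as an engineer would, in place of code of your own. Each camera call takes 0.05 s, during which the arm holds its last target. There are 200 camera calls.

## Working session

There is one attempt and no reset: what is moved stays moved. The work goes in short steps, Python scripts to look and compute and a tool call to move; the robot and the scene stay as the last step left them, time stands still between calls to the robot, and variables do not carry over. Pictures are saved under pics/ and viewed, about 8 in all and at most 12, crops included, and the job is handed in when it is done.

Besides the shell and the picture viewer there is one more tool, called after ">>>" in YAML: its name, and indented under it one key for each argument. apply_moves: Moves the arm, as the interface text tells. Its arguments: {"type":"object","properties":{"motion":{"type":"array"},"squeeze":{"type":"number"}},"required":["motion"]}

```bash
mkdir -p pics; cat > h.py <<'E'
import numpy as np, cv2
from rig import telemetry, get_image, camera_params, close_job, env
def snap(name,fn):
    p=camera_params(name); im,d=get_image(name); cv2.imwrite('pics/'+fn+'.png',im[:,:,::-1]); np.savez('pics/'+fn+'.npz',im=im,d=d,**{k:np.array(v) for k,v in p.items()}); return im,d,p
def load(fn):
    z=np.load('pics/'+fn+'.npz'); return z['im'],z['d'],z
def cloud(d,p):
    R=cv2.Rodrigues(np.array(p['rvec'],float))[0]; t=np.array(p['tvec'],float).ravel()
    v,u=np.mgrid[:d.shape[0],:d.shape[1]]
    c=np.stack([(u-p['cx'])/p['fx']*d,(v-p['cy'])/p['fy']*d,d],-1)
    return (c-t)@R
def ray(u,v,z,p):
    R=cv2.Rodrigues(np.array(p['rvec'],float))[0]; t=np.array(p['tvec'],float).ravel()
    o=-R.T@t; r=R.T@np.array([(u-p['cx'])/p['fx'],(v-p['cy'])/p['fy'],1]); return o+r*(z-o[2])/r[2]
E
python3 - <<'E'
from h import *
s=telemetry.observe(); print(s)
a=[snap(n,n+'0')[0] for n in ('top','side')]
E
```

```text
{'time_s': 0.0, 'q': array([ 5.44131949e+01,  2.18407098e+01,  7.43852321e+01,  7.88175155e-04,
        8.38565063e+01, -1.23354332e+01]), 'qvel': array([ 0.04623182, -0.10029046, -0.02266526, -0.0021692 , -0.018154  ,
        0.02353842]), 'joint_efforts': array([-8.47374722e-04, -4.48458552e+01, -2.31283361e+01, -1.65593242e-04,
        4.76016270e-03,  4.18957507e-05]), 'position': array([0.21693937, 0.50508374, 0.22401159]), 'tool_rot': array([[-9.18781037e-01,  3.94766622e-01, -8.48522821e-04],
       [ 3.94767403e-01,  9.18780358e-01, -1.16227796e-03],
       [ 3.20777560e-04, -1.40284810e-03, -9.99998965e-01]]), 'ft_force': array([ 0.47969074, -0.17323513, -0.3820833 ]), 'wrist_torque': array([0.0421134 , 0.0394664 , 0.02906845]), 'grip_width': 0.08556836016115092}
```

View pics/top0.png

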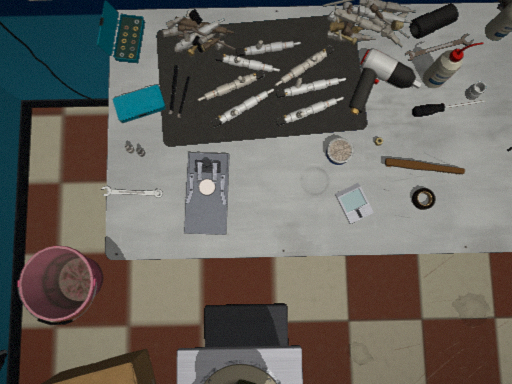

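View pics/side0.png

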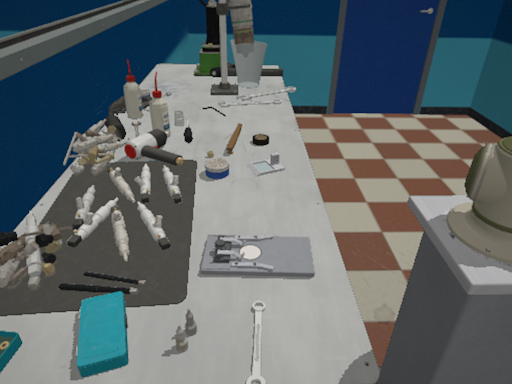

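The top view shows the stage at about (207,193), with its bridge and clips at the upper end. The plate is at about (354,203), with its fin near (362,211). The side view shows the plate at (266,165) and the stage at (258,255). Next I measure both.

```bash
python3 - <<'E'
from h import *
im,d,p=load('top0'); 
P=cloud(d,p)
print('cam',-cv2.Rodrigues(p['rvec'])[0].T@p['tvec'].ravel())
for u,v in [(206,225),(188,220),(354,203),(300,230),(245,370)]: print((u,v),P[v,u].round(4))
a=cv2.resize(im[145:240,180:235],None,fx=6,fy=6,interpolation=cv2.INTER_CUBIC)
b=cv2.resize(im[175:230,330:380],None,fx=9,fy=9,interpolation=cv2.INTER_CUBIC)
c=np.zeros((570,330+450,3),np.uint8); c[:,:330]=a; c[:495,330:]=b
cv2.imwrite('pics/crop1.png',c[:,:,::-1])
# heights
z=P[...,2]
for n,(u0,u1,v0,v1),zl,zh in [('deck',(175,240,140,245),.009,.018),('plate',(330,380,175,230),.0015,.015),('fin',(330,380,175,230),.03,.06)]:
    m=np.zeros(z.shape,np.uint8); m[v0:v1,u0:u1]=((z>zl)&(z<zh))[v0:v1,u0:u1]
    q=P[m>0]; 
    if len(q)<4: print(n,len(q)); continue
    r=cv2.minAreaRect((q[:,:2]*1000).astype(np.float32)); print(n,len(q),r,q[:,2].mean())
E
```

```text
cam [ 0.39097697 -0.04629266  1.14747072]
(206, 225) [0.4654 0.0795 0.0135]
(188, 220) [0.4794 0.1266 0.014 ]
(354, 203) [ 5.169e-01 -3.141e-01  2.000e-04]
(300, 230) [ 0.4481 -0.168  -0.0032]
(245, 370) [ 0.099  -0.0163  0.0126]
deck 2681 ((551.1504516601562, 77.61975860595703), (110.20218658447266, 216.50338745117188), 87.32203674316406) 0.013647930299819854
plate 1061 ((520.0008544921875, -315.5819091796875), (132.20362854003906, 146.8659210205078), 87.82440948486328) 0.00491806979883422
fin 54 ((489.505615234375, -325.4058837890625), (23.11887550354004, 13.571318626403809), 22.19794273376465) 0.038818873936040166
```

View pics/crop1.png

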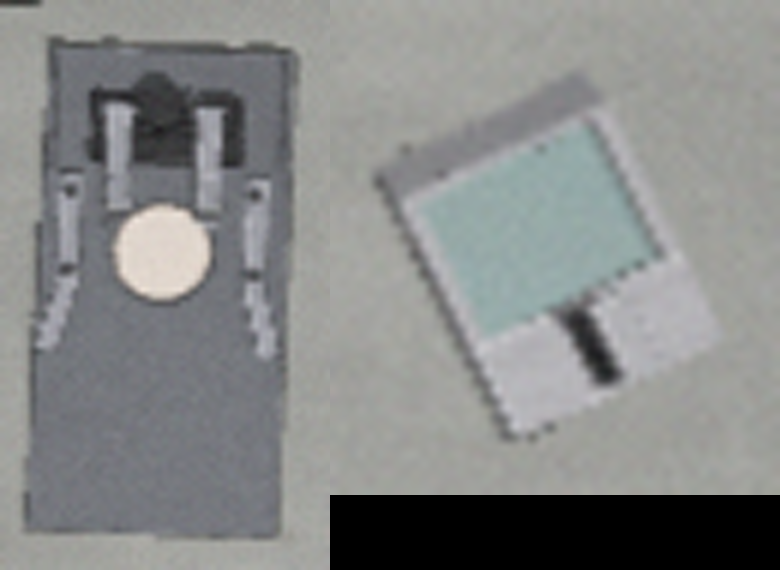

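The stage deck fits the given size: 110 x 216 mm, yaw about -2.7°, origin near (0.537, 0.078). The fin is near (0.4895, -0.325) and the plate yaw is about 22–26°. There is a pale disc on the deck at (207,187) that the task doesn't mention, so I'll check whether it is solid, and also plan the approach.

```bash
cat >> h.py <<'E'
def plan(x,y,z,ang,n,s=None):
    "n equal calls to TCP x,y,z (m) with tool y at ang deg"
    s=s or telemetry.observe(); R=np.array(s['tool_rot']); p=np.array(s['position'])
    a0=np.degrees(np.arctan2(R[1,1],R[0,1])); w=ang-a0; D=(np.array([x,y,z])-p)/n
    for k in range(n):
        th=np.radians(w/n*k); c,q=np.cos(th),np.sin(th)
        Rk=np.array([[c,-q,0],[q,c,0],[0,0,1]])@R
        print('t(cm)',(Rk.T@D*100).round(2),'turn',round(-w/n,2))
E
python3 - <<'E'
from h import *
for nm in ('top0','side0'):
    im,d,p=load(nm); P=cloud(d,p)
    for (u,v) in ([(207,187),(205,190),(209,184),(207,205),(207,215)] if nm=='top0' else [(250,252),(253,250),(280,252),(295,252)]): print(nm,u,v,im[v,u],P[v-1:v+2,u-1:u+2].reshape(-1,3).mean(0).round(4))
im,d,p=load('top0');P=cloud(d,p)
m=(im[:,:,0]>225)&(P[...,2]>.005); m[:150]=0;m[215:]=0;m[:,:185]=0;m[:,230:]=0
q=P[m];print(len(q),q.mean(0),q[:,2].min(),q[:,2].max())
plan(.4895,-.3254,.19,-65,5)
E
```

```text
top0 207 187 [225 213 204] [0.566  0.0762 0.0137]
top0 205 190 [221 211 201] [0.558  0.0816 0.0138]
top0 209 184 [222 214 202] [0.5738 0.0708 0.0146]
top0 207 205 [116 119 127] [0.5179 0.0764 0.0148]
top0 207 215 [119 120 127] [0.4914 0.0765 0.0152]
side0 250 252 [217 211 205] [0.5678 0.0801 0.0137]
side0 253 250 [217 210 205] [0.5617 0.0742 0.0137]
side0 280 252 [143 145 148] [0.5076 0.0812 0.0138]
side0 295 252 [143 145 148] [0.4775 0.0818 0.014 ]
17 [0.56348829 0.07632485 0.01459484] 0.01093860039983673 0.017739299828169734
t(cm) [-11.57 -13.11   0.69] turn 26.35
t(cm) [-16.18  -6.61   0.69] turn 26.35
t(cm) [-17.44   1.26   0.68] turn 26.35
t(cm) [-15.07   8.87   0.67] turn 26.35
t(cm) [-9.57 14.63  0.66] turn 26.35
```

The disc is level with the deck, so it's only a mark. Moving above the plate.

>>> apply_moves:
  motion:
    - {"tx":-11.6,"ty":-13.1,"tz":0.7,"turn":26.35,"jaw":1}
    - {"tx":-11.6,"ty":-13.1,"tz":0.7,"turn":26.35,"jaw":1}
    - {"tx":-11.6,"ty":-13.1,"tz":0.7,"turn":26.35,"jaw":1}
    - {"tx":-11.6,"ty":-13.1,"tz":0.7,"turn":26.35,"jaw":1}
    - {"tx":-11.6,"ty":-13.1,"tz":0.7,"turn":26.35,"jaw":1}

```text
time_s: 0.52
position: [0.2723, 0.3349, 0.2168]
tool_rot: [[-0.642, 0.766, -0.002], [0.766, 0.642, -0.003], [-0.001, -0.003, -1.0]]
ft_force: [0.3, 0.2, -0.3]
grip_width: 0.0855
```

>>> apply_moves:
  motion:
    - {"tx":-16.2,"ty":-6.6,"tz":0.7,"turn":26.35,"jaw":1}
    - {"tx":-16.2,"ty":-6.6,"tz":0.7,"turn":26.35,"jaw":1}
    - {"tx":-16.2,"ty":-6.6,"tz":0.7,"turn":26.35,"jaw":1}
    - {"tx":-16.2,"ty":-6.6,"tz":0.7,"turn":26.35,"jaw":1}
    - {"tx":-16.2,"ty":-6.6,"tz":0.7,"turn":26.35,"jaw":1}

```text
time_s: 0.93
position: [0.3267, 0.1648, 0.21]
tool_rot: [[-0.228, 0.974, -0.002], [0.974, 0.228, -0.004], [-0.004, -0.003, -1.0]]
ft_force: [0.2, 0.5, 0.3]
grip_width: 0.0853
```

>>> apply_moves:
  motion:
    - {"tx":-17.4,"ty":1.3,"tz":0.7,"turn":26.35,"jaw":1}
    - {"tx":-17.4,"ty":1.3,"tz":0.7,"turn":26.35,"jaw":1}
    - {"tx":-17.4,"ty":1.3,"tz":0.7,"turn":26.35,"jaw":1}
    - {"tx":-17.4,"ty":1.3,"tz":0.7,"turn":26.35,"jaw":1}
    - {"tx":-17.4,"ty":1.3,"tz":0.7,"turn":26.35,"jaw":1}

```text
time_s: 1.35
position: [0.3804, -0.006, 0.2035]
tool_rot: [[0.237, 0.972, -0.001], [0.972, -0.237, -0.005], [-0.005, 0.0, -1.0]]
ft_force: [-0.3, 0.3, -0.2]
grip_width: 0.0854
```

>>> apply_moves:
  motion:
    - {"tx":-15.1,"ty":8.9,"tz":0.7,"turn":26.35,"jaw":1}
    - {"tx":-15.1,"ty":8.9,"tz":0.7,"turn":26.35,"jaw":1}
    - {"tx":-15.1,"ty":8.9,"tz":0.7,"turn":26.35,"jaw":1}
    - {"tx":-15.1,"ty":8.9,"tz":0.7,"turn":26.35,"jaw":1}
    - {"tx":-15.1,"ty":8.9,"tz":0.7,"turn":26.35,"jaw":1}

```text
time_s: 1.77
position: [0.4324, -0.1784, 0.1966]
tool_rot: [[0.649, 0.761, -0.001], [0.761, -0.649, -0.006], [-0.005, 0.003, -1.0]]
ft_force: [-0.7, -0.2, -0.4]
grip_width: 0.0854
```

```bash
python3 - <<'E'
from h import *
s=telemetry.observe(); print(s['time_s'],s['position'],s['q'])
plan(.4895,-.3254,.19,-65,1)
E
```

```text
1.7667 [ 0.43237061 -0.17835506  0.19662472] [-36.78055655  14.98192169  89.62228844  -0.32924276  75.23389604
   3.75335531]
t(cm) [-7.48 13.89  0.75] turn 24.55
```

>>> apply_moves:
  motion:
    - {"tx":-7.5,"ty":13.9,"tz":0.7,"turn":24.5,"jaw":1}
    - {"tx":-7.5,"ty":13.9,"tz":0.7,"turn":24.5,"jaw":1}
    - {"tx":-7.5,"ty":13.9,"tz":0.7,"turn":24.5,"jaw":1}
    - {"tx":-7.5,"ty":13.9,"tz":0.7,"turn":24.5,"jaw":1}
    - {"tx":-7.5,"ty":13.9,"tz":0.7,"turn":24.5,"jaw":1}

```text
time_s: 2.18
position: [0.4907, -0.3306, 0.1886]
tool_rot: [[0.908, 0.419, -0.002], [0.419, -0.908, -0.007], [-0.004, 0.005, -1.0]]
ft_force: [-0.6, 0.4, 0.2]
grip_width: 0.0855
```

```bash
python3 - <<'E'
from h import *
im,d,p=snap('wrist','w1')
s=telemetry.observe(); print(s['time_s'],s['position'],np.degrees(np.arctan2(s['tool_rot'][1,1],s['tool_rot'][0,1])))
P=cloud(d,p); z=P[...,2]
for n,zl,zh in [('fin',.033,.046),('plate',.0015,.05)]:
    m=((z>zl)&(z<zh)&(np.hypot(P[...,0]-.51,P[...,1]+.31)<.08)&(d>0)).astype(np.uint8)
    k,l,st,_=cv2.connectedComponentsWithStats(m); i=1+np.argmax(st[1:,4]); q=P[l==i]
    print(n,len(q),st[i],q.mean(0).round(4),cv2.minAreaRect((q[:,:2]*1000).astype(np.float32)))
E
```

```text
2.2333 [ 0.48993566 -0.3276885   0.18887905] -65.0215723711265
fin 367 [243 156  14  27 367] [ 0.4912 -0.3241  0.04  ] ((490.7859802246094, -324.3381652832031), (23.68557357788086, 12.090182304382324), 24.415311813354492)
plate 6616 [ 212   82   76  101 6616] [ 0.5188 -0.3115  0.008 ] ((515.5185546875, -312.2096862792969), (98.50570678710938, 75.88902282714844), 26.184480667114258)
```

View pics/w1.png

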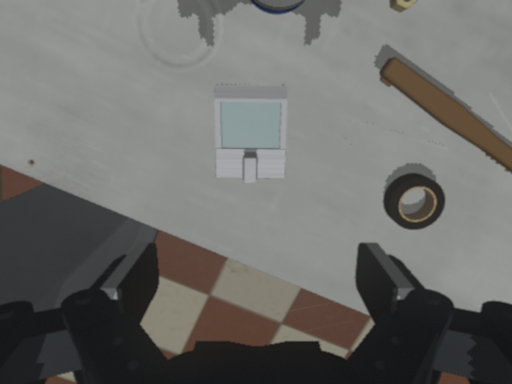

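The wrist view shows the plate squarely below, nose up, with its fin at (250,169). The measured fin is 23.7 x 12.1 mm with its top at 40 mm, which fits, centred at (0.4908, -0.3243). Going down now.

>>> apply_moves:
  motion:
    - {"tx":0.3,"ty":-0.36,"tz":4,"turn":0,"jaw":1}
    - {"tx":0.3,"ty":-0.36,"tz":7,"turn":0,"jaw":1}
    - {"tx":0.3,"ty":-0.36,"tz":10,"turn":0,"jaw":1}
    - {"tx":0.3,"ty":-0.36,"tz":12,"turn":0,"jaw":1}
    - {"tx":0.3,"ty":-0.36,"tz":12,"turn":0,"jaw":1}

```text
time_s: 2.65
position: [0.4893, -0.3208, 0.0651]
tool_rot: [[0.905, 0.424, -0.008], [0.424, -0.905, 0.001], [-0.007, -0.004, -1.0]]
ft_force: [-0.5, 0.8, 0.5]
grip_width: 0.0854
```

```bash
python3 - <<'E'
from h import *
s=telemetry.observe(); print(s['position'],s['tool_rot'],s['ft_force'])
plan(.4908,-.3243,.031,-65,1)
E
```

```text
[ 0.48926906 -0.32080234  0.065072  ] [[ 0.90540261  0.42447863 -0.00800061]
 [ 0.42449969 -0.90542746  0.0010645 ]
 [-0.00679211 -0.00436005 -0.99996743]] [-0.46961895  0.83541996  0.52024798]
t(cm) [0.01 0.4  3.41] turn 0.12
```

>>> apply_moves:
  motion:
    - {"tx":0,"ty":0.4,"tz":1,"turn":0,"jaw":1}
    - {"tx":0,"ty":0.4,"tz":2,"turn":0,"jaw":1}
    - {"tx":0,"ty":0.4,"tz":3,"turn":0,"jaw":1}
    - {"tx":0,"ty":0.4,"tz":3.4,"turn":0,"jaw":1}
    - {"tx":0,"ty":0.4,"tz":3.4,"turn":0,"jaw":1}

```text
time_s: 3.07
position: [0.4904, -0.3241, 0.0304]
tool_rot: [[0.905, 0.425, -0.009], [0.425, -0.905, 0.002], [-0.007, -0.006, -1.0]]
ft_force: [0.3, -0.8, 0.2]
grip_width: 0.0853
```

>>> apply_moves:
  motion:
    - {"tx":0,"ty":0,"tz":0,"turn":0,"jaw":1}

```text
time_s: 3.15
position: [0.4906, -0.3242, 0.0307]
tool_rot: [[0.905, 0.425, -0.008], [0.425, -0.905, 0.002], [-0.007, -0.005, -1.0]]
ft_force: [0.6, 0.0, 0.9]
grip_width: 0.0853
```

```bash
python3 - <<'E'
from h import *
s=telemetry.observe(); print(s['position'],s['tool_rot'],s['ft_force'])
plan(.4908,-.3243,.031,-65,1)
E
```

```text
[ 0.49062967 -0.32423937  0.03069102] [[ 0.90527361  0.42474523 -0.00843667]
 [ 0.42477133 -0.90529944  0.00150032]
 [-0.00700046 -0.00494185 -0.99996329]] [0.62339099 0.04314413 0.92187337]
t(cm) [ 0.01  0.01 -0.03] turn 0.13
```

>>> apply_moves:
  motion:
    - {"tx":0,"ty":0,"tz":0,"turn":0,"jaw":-1}
    - {"tx":0,"ty":0,"tz":0,"turn":0,"jaw":-1}
    - {"tx":0,"ty":0,"tz":0,"turn":0,"jaw":-1}
    - {"tx":0,"ty":0,"tz":0,"turn":0,"jaw":-1}
    - {"tx":0,"ty":0,"tz":0,"turn":0,"jaw":-1}
  squeeze: 50

```text
time_s: 3.57
position: [0.4907, -0.3243, 0.0309]
tool_rot: [[0.905, 0.425, -0.008], [0.425, -0.905, 0.001], [-0.007, -0.005, -1.0]]
ft_force: [0.5, 0.5, 0.0]
grip_width: 0.0254
```

>>> apply_moves:
  motion:
    - {"tx":0,"ty":0,"tz":0,"turn":0,"jaw":-1}
    - {"tx":0,"ty":0,"tz":0,"turn":0,"jaw":-1}
    - {"tx":0,"ty":0,"tz":0,"turn":0,"jaw":-1}
    - {"tx":0,"ty":0,"tz":0,"turn":0,"jaw":-1}
    - {"tx":0,"ty":0,"tz":0,"turn":0,"jaw":-1}

```text
time_s: 3.98
position: [0.4907, -0.3244, 0.0312]
tool_rot: [[0.905, 0.425, -0.008], [0.425, -0.905, 0.001], [-0.007, -0.004, -1.0]]
ft_force: [0.1, 0.5, 3.4]
grip_width: 0.0093
```

```bash
python3 - <<'E'
from h import *
s=telemetry.observe(); print(s['time_s'],s['position'],s['tool_rot'],s['ft_force'],s['grip_width'])
E
```

```text
3.9833 [ 0.49074205 -0.32436125  0.03115456] [[ 9.05290769e-01  4.24718151e-01 -7.94457504e-03]
 [ 4.24738375e-01 -9.05315613e-01  9.76392064e-04]
 [-6.77765639e-03 -4.25828462e-03 -9.99967965e-01]] [0.12277708 0.52817042 3.43314662] 0.00927774794766773
```

>>> apply_moves:
  motion:
    - {"tx":0,"ty":0,"tz":-0.5,"turn":0,"jaw":-1}
    - {"tx":0,"ty":0,"tz":-1.5,"turn":0,"jaw":-1}
    - {"tx":0,"ty":0,"tz":-3,"turn":0,"jaw":-1}
    - {"tx":0,"ty":0,"tz":-5,"turn":0,"jaw":-1}
    - {"tx":0,"ty":0,"tz":-7,"turn":0,"jaw":-1}

```text
time_s: 4.4
position: [0.4911, -0.3242, 0.1022]
tool_rot: [[0.905, 0.425, -0.009], [0.425, -0.905, 0.002], [-0.007, -0.005, -1.0]]
ft_force: [2.1, 0.1, -1.7]
grip_width: 0.0091
```

>>> apply_moves:
  motion:
    - {"tx":0,"ty":0,"tz":-2,"turn":0,"jaw":-1}
    - {"tx":0,"ty":0,"tz":-4,"turn":0,"jaw":-1}
    - {"tx":0,"ty":0,"tz":-4,"turn":0,"jaw":-1}
    - {"tx":0,"ty":0,"tz":-4,"turn":0,"jaw":-1}

```text
time_s: 4.73
position: [0.4916, -0.3244, 0.1429]
tool_rot: [[0.905, 0.425, -0.007], [0.425, -0.905, 0.0], [-0.006, -0.003, -1.0]]
ft_force: [-0.0, 0.4, -0.8]
grip_width: 0.0089
```

```bash
cat >> h.py <<'E'
def held(fn):
    s=telemetry.observe(); im,d,p=snap('wrist',fn); P=cloud(d,p)
    T=(P-np.array(s['position']))@np.array(s['tool_rot'])*1000  # tool frame mm
    m=((abs(T[...,2]-26)<12)&(abs(T[...,1])<60)&(T[...,0]>-40)&(T[...,0]<100)&(d>0)).astype(np.uint8)
    k,l,st,_=cv2.connectedComponentsWithStats(m); i=1+np.argmax(st[1:,4]); q=T[l==i]
    A=np.c_[q[:,:2],np.ones(len(q))]; 
    print('held',len(q),st[i],'rect(tool)',cv2.minAreaRect(q[:,:2].astype(np.float32)),'z med',np.median(q[:,2]))
    top=q[q[:,2]<np.percentile(q[:,2],60)]
    return s,T,l==i,im
E
python3 - <<'E'
from h import *
s,T,m,im=held('w2'); print(s['time_s'],s['position'],s['tool_rot'],s['ft_force'],s['grip_width'])
E
```

```text
held 19876 [  189    84   139   167 19876] rect(tool) ((29.48923110961914, 0.5203285217285156), (90.1755142211914, 70.4158935546875), 0.5642052888870239) z med 26.66286056781879
4.7333 [ 0.49158333 -0.32435736  0.14294393] [[ 9.05237332e-01  4.24843960e-01 -7.27893303e-03]
 [ 4.24857264e-01 -9.05260298e-01  3.14162547e-04]
 [-6.45585902e-03 -3.37689924e-03 -9.99973459e-01]] [-0.00800861  0.41307582 -0.7892733 ] 0.008900874941511589
```

View pics/w2.png

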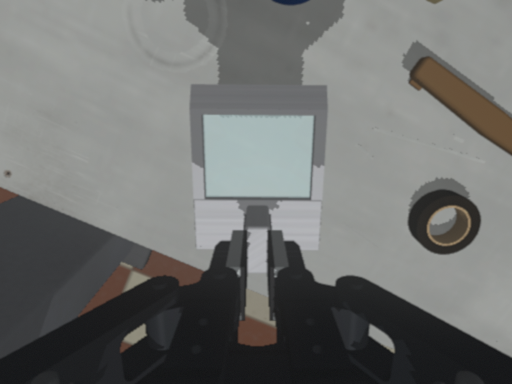

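The plate is held square: centre 29.5 mm ahead of the TCP, 0.5 mm off sideways, and 0.56° of yaw. I'll check its tilt and underside, then plan the carry to hover over the open end of the stage.

```bash
cat >> h.py <<'E'
def plane(T,m):
    q=T[m]; q=q[(abs(q[:,1])>31)&(abs(q[:,1])<34.5)&(q[:,0]>-12)&(q[:,0]<60)]
    A=np.c_[q[:,:2],np.ones(len(q))]; c=np.linalg.lstsq(A,q[:,2],rcond=None)[0]
    print('rim n',len(q),'pitch,roll deg',np.degrees(c[:2]).round(2),'rim z at tcp',c[2].round(2),'mid',(c@[29.5,0,1]).round(2))
E
python3 - <<'E'
from h import *
im,d,p=load('w2'); s=telemetry.observe(); T=(cloud(d,p)-s['position'])@s['tool_rot']*1000
plane(T,(abs(T[...,2]-26)<12)&(d>0))
plan(.4503,.0824,.140,-92.1,3)
E
```

```text
rim n 1554 pitch,roll deg [ 0.26 -0.5 ] rim z at tcp 21.31 mid 21.44
t(cm) [  4.52 -12.84   0.1 ] turn 9.08
t(cm) [  2.44 -13.39   0.12] turn 9.08
t(cm) [  0.3  -13.61   0.13] turn 9.08
```

>>> apply_moves:
  motion:
    - {"tx":1.5,"ty":-4,"tz":0,"turn":3,"jaw":-1}
    - {"tx":3,"ty":-8,"tz":0,"turn":6,"jaw":-1}
    - {"tx":4,"ty":-11,"tz":0,"turn":8,"jaw":-1}
    - {"tx":4.5,"ty":-12.8,"tz":0.1,"turn":9.1,"jaw":-1}
    - {"tx":4.5,"ty":-12.8,"tz":0.1,"turn":9.1,"jaw":-1}

```text
time_s: 5.2
position: [0.476, -0.1849, 0.1398]
tool_rot: [[0.96, 0.278, -0.013], [0.278, -0.96, 0.005], [-0.011, -0.009, -1.0]]
ft_force: [0.3, 0.0, -1.9]
grip_width: 0.0094
```

>>> apply_moves:
  motion:
    - {"tx":0.8,"ty":-4,"tz":0,"turn":3,"jaw":-1}
    - {"tx":1.5,"ty":-8,"tz":0,"turn":6,"jaw":-1}
    - {"tx":2,"ty":-11,"tz":0,"turn":8,"jaw":-1}
    - {"tx":2.4,"ty":-13.4,"tz":0.1,"turn":9.1,"jaw":-1}
    - {"tx":2.4,"ty":-13.4,"tz":0.1,"turn":9.1,"jaw":-1}

```text
time_s: 5.62
position: [0.4602, -0.046, 0.1386]
tool_rot: [[0.992, 0.125, -0.016], [0.126, -0.992, 0.007], [-0.015, -0.009, -1.0]]
ft_force: [-0.4, -0.4, -2.1]
grip_width: 0.0088
```

>>> apply_moves:
  motion:
    - {"tx":0.1,"ty":-4,"tz":0,"turn":3,"jaw":-1}
    - {"tx":0.2,"ty":-8,"tz":0,"turn":6,"jaw":-1}
    - {"tx":0.3,"ty":-11,"tz":0,"turn":8,"jaw":-1}
    - {"tx":0.3,"ty":-13.5,"tz":0.1,"turn":9.1,"jaw":-1}
    - {"tx":0.3,"ty":-13.5,"tz":0.1,"turn":9.1,"jaw":-1}

```text
time_s: 6.03
position: [0.4452, 0.0911, 0.1378]
tool_rot: [[0.999, -0.03, -0.018], [-0.03, -1.0, 0.008], [-0.019, -0.008, -1.0]]
ft_force: [0.2, -1.1, -2.8]
grip_width: 0.009
```

>>> apply_moves:
  motion:
    - {"tx":0,"ty":0,"tz":0,"turn":0,"jaw":-1}
    - {"tx":0,"ty":0,"tz":0,"turn":0,"jaw":-1}

```text
time_s: 6.2
position: [0.4451, 0.0906, 0.1371]
tool_rot: [[0.999, -0.03, -0.02], [-0.03, -1.0, 0.008], [-0.02, -0.008, -1.0]]
ft_force: [0.0, 0.2, -1.3]
grip_width: 0.0091
```

```bash
python3 - <<'E'
from h import *
s,T,m,im=held('w3'); plane(T,m)
print(s['time_s'],s['position'],s['tool_rot'],s['ft_force'])
plan(.4503,.0824,.140,-92.1,1)
z=np.load('pics/w3.npz'); P=cloud(z['d'],z)
# stage frame coords using estimate
a=np.radians(-2.68); c,q=np.cos(a),np.sin(a)
S=(P-[.5372,.0783,0])@np.array([[c,-q,0],[q,c,0],[0,0,1]])*1000
np.save('pics/S3.npy',S)
g=(abs(S[...,2]-20)<2.2)&(abs(abs(S[...,1])-40)<9)&(S[...,0]>14)&(S[...,0]<62)
for sg in (1,-1):
    k=S[g&(np.sign(S[...,1])==sg)]; print('guide',sg,len(k),k.mean(0).round(1) if len(k) else '', np.percentile(k[:,1],[3,50,97]).round(1), cv2.fitLine(k[:,:2].astype(np.float32),cv2.DIST_L2,0,.01,.01).ravel() )
k=S[(S[...,2]>22)&(S[...,2]<41)&(abs(S[...,1])<30)&(S[...,0]>20)&(S[...,0]<130)]; print('bridge',len(k),np.percentile(k,[2,50,98],axis=0).round(1))
E
```

```text
held 19870 [  189    84   139   167 19870] rect(tool) ((29.66692352294922, 0.3795280456542969), (90.21009063720703, 70.58765411376953), 0.32462209463119507) z med 26.614082331714556
rim n 1702 pitch,roll deg [ 0.41 -0.35] rim z at tcp 22.47 mid 22.68
6.2 [0.44514606 0.09061823 0.13707939] [[ 0.99935062 -0.03000336 -0.01995316]
 [-0.02984301 -0.99952025  0.00828633]
 [-0.02019221 -0.00768548 -0.99976658]] [ 0.04155942  0.24358964 -1.29867383]
t(cm) [ 0.52  0.77 -0.29] turn 0.33
guide 1 495 [27.1 42.3 20.6] [37.9 42.2 47. ] [9.9998909e-01 4.6697110e-03 2.7062975e+01 4.2336163e+01]
guide -1 524 [ 27.7 -39.6  20.5] [-44.2 -39.6 -35.1] [ 9.9994516e-01 -1.0475072e-02  2.7671175e+01 -3.9600643e+01]Traceback (most recent call last):
  File "<stdin>", line 13, in <module>
    return _quantile_unchecked(
        a, q, axis, out, overwrite_input, method, keepdims, weights)
    return _ureduce(a,
                    func=_quantile_ureduce_func,
    ...<5 lines>...
                    overwrite_input=overwrite_input,
                    method=method)
    r = func(a, **kwargs)
    result = _quantile(arr,
                       quantiles=q,
    ...<2 lines>...
                       out=out,
                       weights=wgt)
    slices_having_nans = np.isnan(arr[-1, ...])
                                  ~~~^^^^^^^^^
IndexError: index -1 is out of bounds for axis 0 with size 0
```

View pics/w3.png

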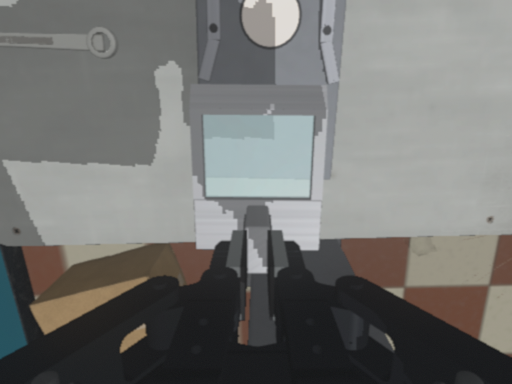

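The wrist view shows the plate over the open end, with both guides visible beyond the nose at about (213,40) and (328,40). They put the channel centre 1.4 mm to the +y side of my first estimate, with yaw about -2.85°. The tool has drifted about 1.1° nose-down, so I'll touch down gently, let go so the plate lies flat, and regrip it there.

```bash
python3 - <<'E'
from h import *
plan(.4506,.0840,.053,-92.4,1)
E
```

```text
t(cm) [0.71 0.67 8.41] turn 0.63
```

>>> apply_moves:
  motion:
    - {"tx":0.7,"ty":0.67,"tz":2,"turn":0.6,"jaw":-1}
    - {"tx":0.7,"ty":0.67,"tz":4.5,"turn":0.6,"jaw":-1}
    - {"tx":0.7,"ty":0.67,"tz":6.5,"turn":0.6,"jaw":-1}
    - {"tx":0.7,"ty":0.67,"tz":7.7,"turn":0.6,"jaw":-1}
    - {"tx":0.7,"ty":0.67,"tz":8.2,"turn":0.6,"jaw":-1}

```text
time_s: 6.67
position: [0.45, 0.0828, 0.0533]
tool_rot: [[0.999, -0.043, -0.023], [-0.043, -0.999, 0.008], [-0.023, -0.007, -1.0]]
ft_force: [-0.1, -0.4, -1.8]
grip_width: 0.0091
```

```bash
python3 - <<'E'
from h import *
s=telemetry.observe(); print(s['position'],s['tool_rot'],s['ft_force'])
plan(.4506,.0840,.049,-92.4,1)
E
```

```text
[0.44998118 0.08283635 0.05333216] [[ 0.99881554 -0.04305802 -0.02266106]
 [-0.0428776  -0.99904512  0.00838853]
 [-0.02300061 -0.00740695 -0.99970801]] [-0.11403033 -0.42947464 -1.76588713]
t(cm) [ 0.07 -0.12  0.43] turn -0.07
```

>>> apply_moves:
  motion:
    - {"tx":0.07,"ty":-0.12,"tz":0.2,"turn":0,"jaw":-1}
    - {"tx":0.07,"ty":-0.12,"tz":0.35,"turn":0,"jaw":-1}
    - {"tx":0.07,"ty":-0.12,"tz":0.4,"turn":0,"jaw":-1}

```text
time_s: 6.92
position: [0.4511, 0.0837, 0.0496]
tool_rot: [[0.999, -0.044, -0.022], [-0.043, -0.999, 0.008], [-0.022, -0.007, -1.0]]
ft_force: [-0.3, -0.8, -0.9]
grip_width: 0.009
```

>>> apply_moves:
  motion:
    - {"tx":0,"ty":0,"tz":0.05,"turn":0,"jaw":-1}
    - {"tx":0,"ty":0,"tz":0.1,"turn":0,"jaw":-1}

```text
time_s: 7.08
position: [0.4516, 0.0836, 0.0492]
tool_rot: [[0.999, -0.044, -0.02], [-0.043, -0.999, 0.008], [-0.021, -0.007, -1.0]]
ft_force: [-1.0, -0.0, -2.3]
grip_width: 0.0093
```

>>> apply_moves:
  motion:
    - {"tx":0,"ty":0,"tz":0.05,"turn":0,"jaw":-1}
    - {"tx":0,"ty":0,"tz":0.1,"turn":0,"jaw":-1}

```text
time_s: 7.25
position: [0.4518, 0.0836, 0.0486]
tool_rot: [[0.999, -0.043, -0.019], [-0.043, -0.999, 0.008], [-0.02, -0.007, -1.0]]
ft_force: [0.8, 0.6, -1.8]
grip_width: 0.0091
```

>>> apply_moves:
  motion:
    - {"tx":0,"ty":0,"tz":0.1,"turn":0,"jaw":-1}
    - {"tx":0,"ty":0,"tz":0.1,"turn":0,"jaw":-1}

```text
time_s: 7.42
position: [0.4518, 0.0836, 0.0476]
tool_rot: [[0.999, -0.043, -0.019], [-0.043, -0.999, 0.008], [-0.02, -0.007, -1.0]]
ft_force: [0.1, 0.2, -1.2]
grip_width: 0.0094
```

>>> apply_moves:
  motion:
    - {"tx":0,"ty":0,"tz":0.1,"turn":0,"jaw":-1}
    - {"tx":0,"ty":0,"tz":0.1,"turn":0,"jaw":-1}

```text
time_s: 7.58
position: [0.4517, 0.0836, 0.0465]
tool_rot: [[0.999, -0.043, -0.019], [-0.043, -0.999, 0.008], [-0.02, -0.007, -1.0]]
ft_force: [0.1, -0.3, -1.9]
grip_width: 0.0088
```

>>> apply_moves:
  motion:
    - {"tx":0,"ty":0,"tz":0.1,"turn":0,"jaw":-1}
    - {"tx":0,"ty":0,"tz":0.1,"turn":0,"jaw":-1}

```text
time_s: 7.75
position: [0.4517, 0.0837, 0.0454]
tool_rot: [[0.999, -0.043, -0.019], [-0.043, -0.999, 0.008], [-0.02, -0.007, -1.0]]
ft_force: [-0.1, -0.3, -1.4]
grip_width: 0.0089
```

>>> apply_moves:
  motion:
    - {"tx":0,"ty":0,"tz":0.07,"turn":0,"jaw":-1}
    - {"tx":0,"ty":0,"tz":0.07,"turn":0,"jaw":-1}

```text
time_s: 7.92
position: [0.4518, 0.0837, 0.0451]
tool_rot: [[0.999, -0.043, -0.019], [-0.043, -0.999, 0.008], [-0.019, -0.007, -1.0]]
ft_force: [-1.2, -0.6, 5.8]
grip_width: 0.0089
```

>>> apply_moves:
  motion:
    - {"tx":0,"ty":0,"tz":0.07,"turn":0,"jaw":-1}
    - {"tx":0,"ty":0,"tz":0.07,"turn":0,"jaw":-1}

```text
time_s: 8.08
position: [0.4518, 0.0836, 0.0451]
tool_rot: [[0.999, -0.043, -0.018], [-0.043, -0.999, 0.008], [-0.019, -0.007, -1.0]]
ft_force: [-2.5, 0.4, 8.5]
grip_width: 0.0093
```

Contact shows about 8 N on the deck. Opening the jaws slightly so the plate settles flat.

>>> apply_moves:
  motion:
    - {"tx":0,"ty":0,"tz":0,"turn":0,"jaw":-0.4}
    - {"tx":0,"ty":0,"tz":0,"turn":0,"jaw":-0.4}
    - {"tx":0,"ty":0,"tz":0,"turn":0,"jaw":-0.4}
    - {"tx":0,"ty":0,"tz":0,"turn":0,"jaw":-0.4}

```text
time_s: 8.42
position: [0.4519, 0.0837, 0.045]
tool_rot: [[0.999, -0.043, -0.018], [-0.043, -0.999, 0.008], [-0.019, -0.007, -1.0]]
ft_force: [0.1, -0.2, 0.5]
grip_width: 0.0256
```

```bash
python3 - <<'E'
from h import *
s,T,m,im=held('w4'); plane(T,m)
print(s['time_s'],s['position'],s['tool_rot'],s['ft_force'],s['grip_width'])
z=np.load('pics/w4.npz'); P=cloud(z['d'],z)
a=np.radians(-2.68); c,q=np.cos(a),np.sin(a)
S=(P-[.5372,.0783,0])@np.array([[c,-q,0],[q,c,0],[0,0,1]])*1000
k=S[m]; r=cv2.minAreaRect(k[:,:2].astype(np.float32)); print('plate stage',r)
q=k[(abs(k[:,1]-1.4)>31)&(abs(k[:,1]-1.4)<34.5)&(k[:,0]<-30)]; A=np.c_[q[:,:2],np.ones(len(q))]; f=np.linalg.lstsq(A,q[:,2],rcond=None)[0]; print('world tilt',np.degrees(f[:2]),q[:,2].mean())
g=(abs(S[...,2]-20)<2.2)&(abs(abs(S[...,1]-1)-40)<9)&(S[...,0]>14)&(S[...,0]<62)
for sg in (1,-1):
    k=S[g&(np.sign(S[...,1])==sg)]
    if len(k)>20: print('guide',sg,len(k),np.percentile(k[:,1],[3,50,97]).round(1),np.percentile(k[:,0],[2,98]).round(1),cv2.fitLine(k[:,:2].astype(np.float32),cv2.DIST_L2,0,.01,.01).ravel() )
E
```

```text
held 41061 [  148    27   221   222 41061] rect(tool) ((42.73696517944336, 0.23271560668945312), (114.7685317993164, 110.6366195678711), 0.19794972240924835) z med 27.143344769872055
rim n 1656 pitch,roll deg [-0.96 -0.44] rim z at tcp 22.3 mid 21.81
8.4167 [0.45186874 0.08365256 0.04499719] [[ 0.99890353 -0.04312947 -0.01820937]
 [-0.04299236 -0.99904452  0.00785516]
 [-0.01853076 -0.00706369 -0.99980334]] [ 0.10758516 -0.23873766  0.52410218] 0.025560622581157537
plate stage ((-43.1935920715332, 1.5082740783691406), (114.76007843017578, 110.64539337158203), 0.016524408012628555)
world tilt [-0.06239913 -0.01379005] 22.666405504853472
guide 1 549 [37.8 41.9 47. ] [14.4 25.7] [ 0.99901044 -0.04447578 19.908394   42.047432  ]
guide -1 556 [-44.2 -39.4 -35.1] [14.2 25.8] [  0.99738735   0.07223888  20.077644   -39.490566  ]
```

View pics/w4.png

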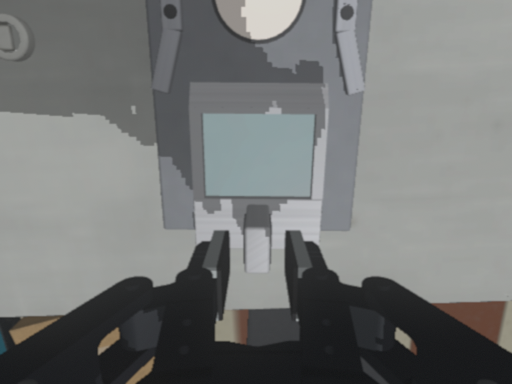

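The plate lies flat (0.06° tilt) on the open end, with its nose just short of the flare. I'll measure its offset and yaw against the channel, using only points at rim height.

```bash
python3 - <<'E'
from h import *
z=np.load('pics/w4.npz'); P=cloud(z['d'],z)
a=np.radians(-2.68); c,q=np.cos(a),np.sin(a)
S=(P-[.5372,.0783,0])@np.array([[c,-q,0],[q,c,0],[0,0,1]])*1000
m=(S[...,2]>19.5)&(S[...,2]<25)&(S[...,0]>-110)&(S[...,0]<-22)&(abs(S[...,1])<42)
k=S[m].astype(np.float32); print('rim',cv2.minAreaRect(k[:,:2]))
def edges(m,x0,x1,step):
    L=[]
    for x in np.arange(x0,x1,step):
        b=S[m&(abs(S[...,0]-x)<step/2)][:,1]
        if len(b)>20: L.append((x,np.percentile(b,.5),np.percentile(b,99.5)))
    L=np.array(L); 
    for i in (1,2): print(np.polyfit(L[:,0]-L[:,0].mean(),L[:,i],1).round(4),end=' ')
    print(len(L),L[:,0].mean())
edges(m,-80,-30,3)
dk=(abs(S[...,2]-14)<3)&(abs(S[...,1])<70)
edges(dk,-85,0,4)
E
```

```text
Traceback (most recent call last):
cv2.error: OpenCV(4.12.0) /io/opencv/modules/imgproc/src/convhull.cpp:143: error: (-215:Assertion failed) total >= 0 && (depth == CV_32F || depth == CV_32S) in function 'convexHull'
```

```bash
python3 - <<'E'
from h import *
z=np.load('pics/w4.npz'); P=cloud(z['d'],z)
a=np.radians(-2.68); c,q=np.cos(a),np.sin(a)
S=(P-[.5372,.0783,0])@np.array([[c,-q,0],[q,c,0],[0,0,1]])*1000
m=(S[...,2]>19.5)&(S[...,2]<25)&(S[...,0]>-110)&(S[...,0]<-15)&(abs(S[...,1])<42)
k=np.ascontiguousarray(S[m][:,:2],np.float32); print('rim',len(k),cv2.minAreaRect(k))
def edges(m,x0,x1,step):
    L=[]
    for x in np.arange(x0,x1,step):
        b=S[m&(abs(S[...,0]-x)<step/2)][:,1]
        if len(b)>20: L.append((x,np.percentile(b,.5),np.percentile(b,99.5)))
    L=np.array(L); 
    for i in (1,2): print(np.polyfit(L[:,0]-L[:,0].mean(),L[:,i],1).round(4),end=' ')
    print(len(L),L[:,0].mean())
edges(m,-80,-30,3)
edges((abs(S[...,2]-14)<3)&(abs(S[...,1])<70),-85,0,4)
E
```

```text
rim 9062 ((-57.784881591796875, 1.0934333801269531), (70.3671875, 85.54127502441406), 89.9296646118164)
[-1.13000e-02 -3.36325e+01] [6.80000e-03 3.59596e+01] 17 -56.0
[ 1.90000e-02 -5.22392e+01] [-2.74000e-02  5.55208e+01] 22 -43.0
```

The plate is within about 0.5 mm and 0.2° of the channel. Now regripping and sliding.

>>> apply_moves:
  motion:
    - {"tx":0,"ty":0,"tz":0,"turn":0,"jaw":-1}
    - {"tx":0,"ty":0,"tz":0,"turn":0,"jaw":-1}
    - {"tx":0,"ty":0,"tz":0,"turn":0,"jaw":-1}
    - {"tx":0,"ty":0,"tz":0,"turn":0,"jaw":-1}
    - {"tx":0,"ty":0,"tz":0,"turn":0,"jaw":-1}
  squeeze: 30

```text
time_s: 8.88
position: [0.4519, 0.0836, 0.045]
tool_rot: [[0.999, -0.043, -0.018], [-0.043, -0.999, 0.008], [-0.018, -0.007, -1.0]]
ft_force: [-0.6, -0.2, 0.3]
grip_width: 0.01
```

>>> apply_moves:
  motion:
    - {"tx":0.2,"ty":0,"tz":0,"turn":0,"jaw":-1}
    - {"tx":0.5,"ty":0,"tz":-0.01,"turn":0,"jaw":-1}
    - {"tx":0.8,"ty":0,"tz":-0.02,"turn":0,"jaw":-1}
    - {"tx":1,"ty":0,"tz":-0.02,"turn":0,"jaw":-1}
    - {"tx":1,"ty":0,"tz":-0.02,"turn":0,"jaw":-1}

```text
time_s: 9.3
position: [0.4626, 0.0831, 0.045]
tool_rot: [[0.999, -0.043, -0.017], [-0.043, -0.999, 0.008], [-0.018, -0.007, -1.0]]
ft_force: [0.5, 0.4, 0.8]
grip_width: 0.0102
```

>>> apply_moves:
  motion:
    - {"tx":0.4,"ty":0,"tz":-0.01,"turn":0,"jaw":-1}
    - {"tx":0.8,"ty":0,"tz":-0.015,"turn":0,"jaw":-1}
    - {"tx":1.2,"ty":0,"tz":-0.02,"turn":0,"jaw":-1}
    - {"tx":1.5,"ty":0,"tz":-0.03,"turn":0,"jaw":-1}
    - {"tx":1.5,"ty":0,"tz":-0.03,"turn":0,"jaw":-1}

```text
time_s: 9.72
position: [0.4785, 0.0824, 0.045]
tool_rot: [[0.999, -0.043, -0.016], [-0.043, -0.999, 0.008], [-0.017, -0.007, -1.0]]
ft_force: [1.6, -0.0, 0.0]
grip_width: 0.01
```

>>> apply_moves:
  motion:
    - {"tx":0.4,"ty":0,"tz":-0.01,"turn":0,"jaw":-1}
    - {"tx":0.8,"ty":0,"tz":-0.015,"turn":0,"jaw":-1}
    - {"tx":1.2,"ty":0,"tz":-0.02,"turn":0,"jaw":-1}
    - {"tx":1.5,"ty":0,"tz":-0.03,"turn":0,"jaw":-1}
    - {"tx":1.5,"ty":0,"tz":-0.03,"turn":0,"jaw":-1}

```text
time_s: 10.13
position: [0.4943, 0.0816, 0.045]
tool_rot: [[0.999, -0.043, -0.016], [-0.043, -0.999, 0.008], [-0.016, -0.007, -1.0]]
ft_force: [0.2, -0.4, 0.3]
grip_width: 0.0105
```

>>> apply_moves:
  motion:
    - {"tx":0.15,"ty":0,"tz":0,"turn":0,"jaw":-1}
    - {"tx":0.3,"ty":0,"tz":0,"turn":0,"jaw":-1}
    - {"tx":0.45,"ty":0,"tz":-0.01,"turn":0,"jaw":-1}
    - {"tx":0.6,"ty":0,"tz":-0.01,"turn":0,"jaw":-1}

```text
time_s: 10.47
position: [0.5003, 0.0814, 0.045]
tool_rot: [[0.999, -0.043, -0.016], [-0.043, -0.999, 0.008], [-0.016, -0.007, -1.0]]
ft_force: [-1.7, -0.5, 1.8]
grip_width: 0.0103
```

>>> apply_moves:
  motion:
    - {"tx":0.15,"ty":0,"tz":0,"turn":0,"jaw":-1}
    - {"tx":0.3,"ty":0,"tz":0,"turn":0,"jaw":-1}
    - {"tx":0.45,"ty":0,"tz":-0.01,"turn":0,"jaw":-1}
    - {"tx":0.6,"ty":0,"tz":-0.01,"turn":0,"jaw":-1}

```text
time_s: 10.8
position: [0.5065, 0.0811, 0.045]
tool_rot: [[0.999, -0.043, -0.016], [-0.043, -0.999, 0.008], [-0.016, -0.007, -1.0]]
ft_force: [-1.4, 1.1, 1.2]
grip_width: 0.0102
```

```bash
python3 - <<'E'
from h import *
im,d,p=snap('side','s1'); 
cv2.imwrite('pics/s1c.png',cv2.resize(im[200:300,180:330,::-1],None,fx=5,fy=5,interpolation=cv2.INTER_CUBIC))
s=telemetry.observe();print(s['position'],s['tool_rot'],s['ft_force'])
E
```

```text
[0.50674995 0.08107661 0.04501897] [[ 0.99893833 -0.04340706 -0.01542884]
 [-0.04329298 -0.99903311  0.00765262]
 [-0.0157461  -0.00697653 -0.99985168]] [0.16770691 0.69137577 0.81717963]
```

View pics/s1c.png

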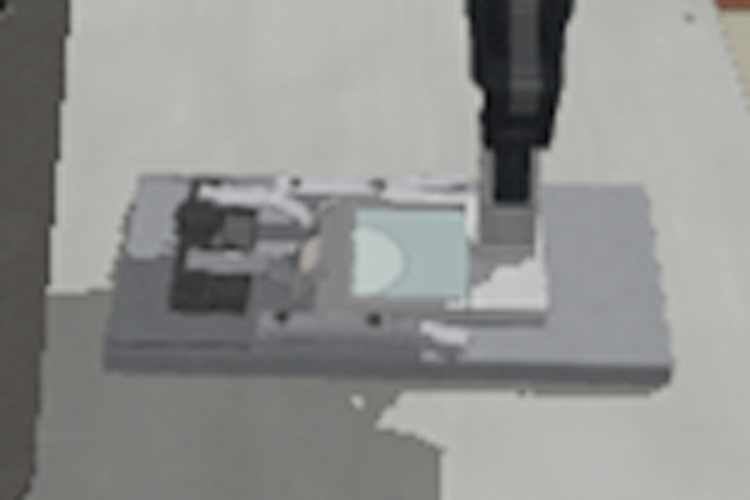

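The side view shows the plate inside the guides, nose at about x=318 in the crop, clip toes at about 300–310 and the bridge face near 250. It's about to meet the clips, so I go slower.

>>> apply_moves:
  motion:
    - {"tx":0.1,"ty":0,"tz":0,"turn":0,"jaw":-1}
    - {"tx":0.2,"ty":0,"tz":0,"turn":0,"jaw":-1}
    - {"tx":0.3,"ty":0,"tz":0,"turn":0,"jaw":-1}
    - {"tx":0.4,"ty":0,"tz":0,"turn":0,"jaw":-1}

```text
time_s: 11.18
position: [0.5108, 0.0809, 0.045]
tool_rot: [[0.999, -0.043, -0.015], [-0.043, -0.999, 0.008], [-0.016, -0.007, -1.0]]
ft_force: [-1.0, -0.1, 1.3]
grip_width: 0.0106
```

>>> apply_moves:
  motion:
    - {"tx":0.1,"ty":0,"tz":0,"turn":0,"jaw":-1}
    - {"tx":0.2,"ty":0,"tz":0,"turn":0,"jaw":-1}
    - {"tx":0.3,"ty":0,"tz":0,"turn":0,"jaw":-1}
    - {"tx":0.4,"ty":0,"tz":0,"turn":0,"jaw":-1}

```text
time_s: 11.52
position: [0.514, 0.0808, 0.045]
tool_rot: [[0.999, -0.043, -0.018], [-0.043, -0.999, 0.008], [-0.018, -0.007, -1.0]]
ft_force: [-6.4, -0.2, 6.4]
grip_width: 0.0101
```

>>> apply_moves:
  motion:
    - {"tx":0.1,"ty":0,"tz":0,"turn":0,"jaw":-1}
    - {"tx":0.2,"ty":0,"tz":0,"turn":0,"jaw":-1}
    - {"tx":0.3,"ty":0,"tz":0,"turn":0,"jaw":-1}
    - {"tx":0.4,"ty":0,"tz":0,"turn":0,"jaw":-1}

```text
time_s: 11.85
position: [0.5169, 0.0808, 0.045]
tool_rot: [[0.999, -0.043, -0.02], [-0.043, -0.999, 0.008], [-0.021, -0.007, -1.0]]
ft_force: [-7.1, -0.4, 7.4]
grip_width: 0.0101
```

>>> apply_moves:
  motion:
    - {"tx":0.1,"ty":0,"tz":-0.01,"turn":0,"jaw":-1}
    - {"tx":0.2,"ty":0,"tz":-0.02,"turn":0,"jaw":-1}
    - {"tx":0.3,"ty":0,"tz":-0.02,"turn":0,"jaw":-1}
    - {"tx":0.4,"ty":0,"tz":-0.02,"turn":0,"jaw":-1}

```text
time_s: 12.18
position: [0.5198, 0.0808, 0.045]
tool_rot: [[0.999, -0.043, -0.023], [-0.043, -0.999, 0.008], [-0.023, -0.007, -1.0]]
ft_force: [-6.4, 0.1, 6.4]
grip_width: 0.0102
```

>>> apply_moves:
  motion:
    - {"tx":0.1,"ty":0,"tz":-0.01,"turn":0,"jaw":-1}
    - {"tx":0.2,"ty":0,"tz":-0.02,"turn":0,"jaw":-1}
    - {"tx":0.3,"ty":0,"tz":-0.02,"turn":0,"jaw":-1}
    - {"tx":0.4,"ty":0,"tz":-0.02,"turn":0,"jaw":-1}

```text
time_s: 12.52
position: [0.5225, 0.0808, 0.045]
tool_rot: [[0.999, -0.043, -0.026], [-0.042, -0.999, 0.008], [-0.027, -0.007, -1.0]]
ft_force: [-6.5, -0.4, 5.7]
grip_width: 0.0104
```

>>> apply_moves:
  motion:
    - {"tx":0.1,"ty":0,"tz":-0.01,"turn":0,"jaw":-1}
    - {"tx":0.2,"ty":0,"tz":-0.02,"turn":0,"jaw":-1}
    - {"tx":0.3,"ty":0,"tz":-0.03,"turn":0,"jaw":-1}
    - {"tx":0.35,"ty":0,"tz":-0.03,"turn":0,"jaw":-1}

```text
time_s: 12.85
position: [0.5261, 0.0807, 0.045]
tool_rot: [[0.999, -0.043, -0.026], [-0.043, -0.999, 0.008], [-0.027, -0.007, -1.0]]
ft_force: [-3.2, -0.4, 2.8]
grip_width: 0.0101
```

>>> apply_moves:
  motion:
    - {"tx":0.1,"ty":0,"tz":-0.01,"turn":0,"jaw":-1}
    - {"tx":0.2,"ty":0,"tz":-0.02,"turn":0,"jaw":-1}
    - {"tx":0.25,"ty":0,"tz":-0.02,"turn":0,"jaw":-1}

```text
time_s: 13.1
position: [0.5295, 0.0804, 0.0451]
tool_rot: [[0.999, -0.043, -0.025], [-0.043, -0.999, 0.008], [-0.025, -0.007, -1.0]]
ft_force: [1.0, 1.1, -1.7]
grip_width: 0.0103
```

```bash
cat > w.py <<'E'
import sys
from h import *
fn=sys.argv[1]; s=telemetry.observe(); im,d,p=snap('wrist',fn)
P=cloud(d,p); a=np.radians(-2.75); c,q=np.cos(a),np.sin(a)
S=(P-[.5373,.0797,0])@np.array([[c,-q,0],[q,c,0],[0,0,1]])*1000
print(s['time_s'],s['position'].round(4),s['ft_force'].round(1),s['tool_rot'][2].round(3))
m=(S[...,2]>18)&(S[...,2]<50)&(abs(S[...,1])<33)&(S[...,0]>10)&(S[...,0]<110)
for yc in (20,-20):
    k=S[m&(abs(S[...,1]-yc)<3)]
    for x in range(30,84,3):
        b=k[abs(k[:,0]-x)<1.5]
        if len(b): print((x,round(float(np.median(b[:,2])),1)),end=' ')
    print()
k=S[(S[...,2]>20)&(S[...,2]<24)&(abs(S[...,1])>10)&(abs(S[...,1])<34)&(S[...,0]<60)&(S[...,0]>-60)]
print('pane rear strip/ rim x range',np.percentile(k[:,0],[.5,99.5]).round(1))
E
python3 w.py w5
```

```text
13.1 [0.5295 0.0804 0.0451] [ 1.   1.1 -1.7] [-0.025 -0.007 -1.   ]
(30, 18.4) (33, 18.2) (36, 18.2) (39, 18.5) (42, 32.4) (45, 29.8) (48, 26.5) (51, 27.0) (54, 28.5) (57, 30.4) (60, 32.0) (63, 33.3) (66, 33.2) (69, 33.0) (72, 32.4) (75, 32.3) (78, 32.0) (81, 31.7) 
(30, 18.3) (33, 18.5) (36, 18.5) (39, 18.3) (42, 32.0) (45, 29.3) (48, 26.4) (51, 26.7) (54, 28.6) (57, 30.2) (60, 31.9) (63, 33.3) (66, 32.9) (69, 32.6) (72, 32.4) (75, 32.2) (78, 31.9) (81, 31.7) 
pane rear strip/ rim x range [-22.   59.6]
```

>>> apply_moves:
  motion:
    - {"tx":0.07,"ty":0,"tz":0,"turn":0,"jaw":-1}
    - {"tx":0.13,"ty":0,"tz":0,"turn":0,"jaw":-1}

```text
time_s: 13.32
position: [0.531, 0.0803, 0.0451]
tool_rot: [[0.999, -0.043, -0.025], [-0.043, -0.999, 0.008], [-0.025, -0.007, -1.0]]
ft_force: [-2.1, -0.0, -0.3]
grip_width: 0.0102
```

>>> apply_moves:
  motion:
    - {"tx":0.05,"ty":0,"tz":0,"turn":0,"jaw":-1}
    - {"tx":0.1,"ty":0,"tz":0,"turn":0,"jaw":-1}

```text
time_s: 13.48
position: [0.5317, 0.0803, 0.045]
tool_rot: [[0.999, -0.043, -0.025], [-0.043, -0.999, 0.008], [-0.026, -0.007, -1.0]]
ft_force: [-1.0, 0.1, 1.3]
grip_width: 0.0105
```

```bash
python3 w.py w6
```

```text
13.4833 [0.5317 0.0803 0.045 ] [-1.   0.1  1.3] [-0.026 -0.007 -1.   ]
(30, 18.3) (33, 18.3) (36, 18.3) (39, 18.5) (42, 28.8) (45, 26.2) (48, 23.3) (51, 23.8) (54, 25.5) (57, 27.7) (60, 29.8) (63, 31.2) (66, 31.2) (69, 31.1) (72, 30.9) (75, 30.9) (78, 30.9) (81, 30.9) 
(30, 18.4) (33, 18.4) (36, 18.3) (39, 18.8) (42, 28.4) (45, 25.7) (48, 23.2) (51, 23.9) (54, 25.9) (57, 27.8) (60, 30.0) (63, 31.2) (66, 31.2) (69, 31.1) (72, 31.1) (75, 31.1) (78, 30.9) (81, 30.8) 
pane rear strip/ rim x range [-19.8  59.7]
```

Both clips have dropped: arm slope about 0.02, down from 0.08. Now feeling for the stop in 0.5 mm steps.

>>> apply_moves:
  motion:
    - {"tx":0.05,"ty":0,"tz":0,"turn":0,"jaw":-1}
    - {"tx":0.07,"ty":0,"tz":0,"turn":0,"jaw":-1}

```text
time_s: 13.7
position: [0.5321, 0.0803, 0.045]
tool_rot: [[0.999, -0.043, -0.026], [-0.043, -0.999, 0.008], [-0.026, -0.007, -1.0]]
ft_force: [-4.2, -0.0, 2.6]
grip_width: 0.01
```

>>> apply_moves:
  motion:
    - {"tx":0.05,"ty":0,"tz":0,"turn":0,"jaw":-1}
    - {"tx":0.05,"ty":0,"tz":0,"turn":0,"jaw":-1}

```text
time_s: 13.87
position: [0.5322, 0.0804, 0.045]
tool_rot: [[0.999, -0.043, -0.027], [-0.043, -0.999, 0.008], [-0.028, -0.007, -1.0]]
ft_force: [-5.8, -0.8, 3.8]
grip_width: 0.0101
```

>>> apply_moves:
  motion:
    - {"tx":0.06,"ty":0,"tz":0,"turn":0,"jaw":-1}
    - {"tx":0.08,"ty":0,"tz":0,"turn":0,"jaw":-1}

```text
time_s: 14.03
position: [0.5323, 0.0804, 0.045]
tool_rot: [[0.999, -0.043, -0.029], [-0.043, -0.999, 0.008], [-0.029, -0.007, -1.0]]
ft_force: [-6.6, 0.4, 5.3]
grip_width: 0.0107
```

>>> apply_moves:
  motion:
    - {"tx":0.06,"ty":0,"tz":0,"turn":0,"jaw":-1}
    - {"tx":0.1,"ty":0,"tz":0,"turn":0,"jaw":-1}

```text
time_s: 14.2
position: [0.5323, 0.0804, 0.045]
tool_rot: [[0.999, -0.043, -0.031], [-0.042, -0.999, 0.008], [-0.032, -0.007, -0.999]]
ft_force: [-9.1, 0.2, 6.8]
grip_width: 0.0102
```

```bash
python3 w.py w7
```

```text
14.2 [0.5323 0.0804 0.045 ] [-9.1  0.2  6.8] [-0.032 -0.007 -0.999]
(30, 18.3) (33, 18.3) (36, 18.4) (39, 18.3) (42, 28.7) (45, 26.2) (48, 23.3) (51, 23.9) (54, 25.7) (57, 27.8) (60, 29.9) (63, 31.1) (66, 31.1) (69, 31.1) (72, 31.0) (75, 31.0) (78, 30.8) (81, 30.8) 
(30, 18.2) (33, 18.3) (36, 18.2) (39, 18.4) (42, 28.4) (45, 26.0) (48, 23.3) (51, 23.7) (54, 25.8) (57, 27.9) (60, 29.9) (63, 31.0) (66, 31.2) (69, 31.3) (72, 31.1) (75, 31.0) (78, 31.0) (81, 30.8) 
pane rear strip/ rim x range [-19.3  59.7]
```

It's home: 9 N push, no movement over three steps, and both clips down. Releasing, then retreating upward.

>>> apply_moves:
  motion:
    - {"tx":0,"ty":0,"tz":0,"turn":0,"jaw":-1}
    - {"tx":0,"ty":0,"tz":0,"turn":0,"jaw":0}
    - {"tx":0,"ty":0,"tz":0,"turn":0,"jaw":0}
    - {"tx":0,"ty":0,"tz":0,"turn":0,"jaw":0}
    - {"tx":0,"ty":0,"tz":0,"turn":0,"jaw":0}

```text
time_s: 14.67
position: [0.5327, 0.0804, 0.045]
tool_rot: [[0.999, -0.043, -0.031], [-0.042, -0.999, 0.008], [-0.031, -0.007, -0.999]]
ft_force: [-0.3, 0.6, -0.5]
grip_width: 0.0428
```

>>> apply_moves:
  motion:
    - {"tx":0,"ty":0,"tz":0,"turn":0,"jaw":0}
    - {"tx":0,"ty":0,"tz":-1,"turn":0,"jaw":0}
    - {"tx":0,"ty":0,"tz":-3,"turn":0,"jaw":0}
    - {"tx":0,"ty":0,"tz":-5,"turn":0,"jaw":0}
    - {"tx":0,"ty":0,"tz":-7,"turn":0,"jaw":0}

```text
time_s: 15.08
position: [0.5349, 0.0798, 0.1165]
tool_rot: [[0.999, -0.043, -0.03], [-0.042, -0.999, 0.008], [-0.031, -0.007, -1.0]]
ft_force: [0.3, -0.0, 0.3]
grip_width: 0.0425
```

>>> apply_moves:
  motion:
    - {"tx":-2,"ty":0,"tz":-3,"turn":0,"jaw":0}
    - {"tx":-4,"ty":0,"tz":-6,"turn":0,"jaw":0}
    - {"tx":-6,"ty":0,"tz":-6,"turn":0,"jaw":0}
    - {"tx":-6,"ty":0,"tz":-6,"turn":0,"jaw":0}
    - {"tx":-6,"ty":0,"tz":-6,"turn":0,"jaw":0}

```text
time_s: 15.5
position: [0.4766, 0.0819, 0.1794]
tool_rot: [[0.999, -0.043, -0.029], [-0.042, -0.999, 0.008], [-0.029, -0.007, -1.0]]
ft_force: [0.0, -0.1, 1.1]
grip_width: 0.0429
```

```bash
python3 w.py w8; python3 - <<'E'
from h import *
z=np.load('pics/w8.npz'); im=z['im']; s=snap('side','s2')[0]
c=np.zeros((384,512+300,3),np.uint8)
a=cv2.resize(s[200:300,180:330],(570,380),interpolation=cv2.INTER_CUBIC); b=im[0:384:2,0:512:2][:, 20:240]
c=np.zeros((384,800,3),np.uint8); c[:380,:570]=a; c[:192,575:795]=b
cv2.imwrite('pics/fin.png',c[:,:,::-1])
E
```

```text
15.5 [0.4766 0.0819 0.1794] [ 0.  -0.1  1.1] [-0.029 -0.007 -1.   ]
(30, 18.6) (33, 18.2) (36, 18.6) (39, 18.2) (42, 28.2) (45, 26.3) (48, 23.2) (51, 24.0) (54, 25.8) (57, 27.8) (60, 29.8) (63, 31.4) (66, 31.1) (69, 31.2) (72, 31.0) (75, 31.0) (78, 29.8) 
(30, 18.4) (33, 18.5) (36, 18.4) (39, 18.3) (42, 28.3) (45, 25.4) (48, 23.4) (51, 24.0) (54, 26.0) (57, 28.0) (60, 29.9) (63, 31.3) (66, 31.1) (69, 31.0) (72, 31.1) (75, 31.2) (78, 30.5) 
pane rear strip/ rim x range [-20.2  59.5]
```

View pics/fin.png

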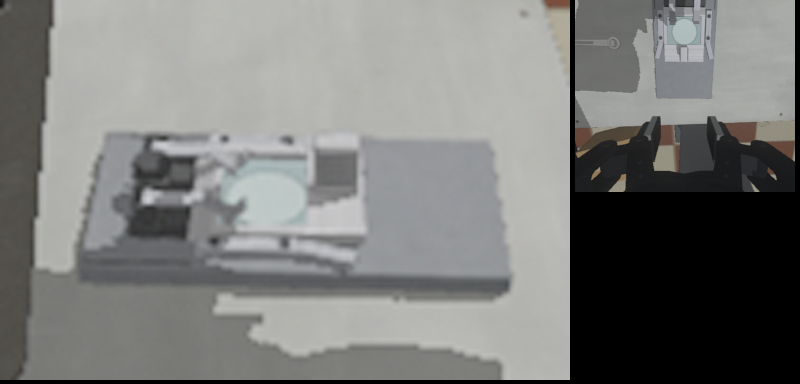

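The final view shows the plate in the guides with its nose against the dark bridge. Both toes are down on the pane at about (235,205) and (220,165), and the gripper is clear. Handing in.

```bash
python3 -c "
from h import *
print(close_job())"
```

```text
the job is handed in; nothing more can be done
None
```

The glass is fully home against the stop with both clips snapped down on it, and I let go and handed the job in at about 15.6 s.

**What I did:** I took the glass by its fin and laid it on the open end of the stage, nose towards the clips. The tool had drifted about 1° nose-down, so I opened the jaws briefly to let the plate settle flat, then gripped it again. From there I slid it along the deck under the clips.

**Forces:** Between moves I read at most about 8.5 N pressing on the deck and about 7 N pushing under the clips. I pushed against the stop up to 9 N. These are end-of-move readings, so any brief peaks between them were not seen.

**Last checks:**
- **Stop:** the last three pushes, 0.5 to 1 mm each, moved the plate 0.1 mm or less.
- **Clips:** both arms lie at the snapped-down lift of about 0.02 rad, with equal heights left and right. They stayed there after release.
- **Gripper:** it stands open, well above the plate and touching nothing.

**Disagreements:**
- The grip width read about 10 mm on the 12 mm fin.
- The plate's measured position read 0.9 mm further back after release than before it. I took that as camera noise because the viewpoint had changed, and did not check it further.

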